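# Lock a row of marble moulds in the mould bank

### The arm

A 6-joint arm with a two-finger parallel gripper is mounted at the origin on a cart in front of the work surface, level with it; the furniture and walls round the work are solid. World frame = base frame: x ahead of the robot, y to its left, z up, the work surface at z = 0. Lengths are in m, angles in rad, forces in N, time in s.
With the tool pointing down it reaches from about 0.25 to 0.8 m from the base axis. Payload 8.5 kg.
Tool frame: the origin (TCP) lies on the centre line of the jaws, within the pads' length; the fingertips stand 25 mm ahead of it and the grasp point (between the pads) lies 6 mm ahead of it; z points along the fingers, y is the line along which they close (so a half turn about z gives the same grasp; the last joint's range is limited). The gripper opens to 85 mm and grips with 20 to 120 N. Pads are 22 mm wide; open, the fingers measure 114 mm over their backs; the gripper's body (76 mm by 85 mm) begins 54 mm behind the grasp point. The pads swing forward as they close: fully open they stand 13 mm farther back than shut.
Start: joints at [1.264, 0.238, -0.013, 1.319, 0, 1.571], TCP at [0.159, 0.5, 0.256] pointing down, gripper open.
Joint ranges: [-2.66, 2.66], [-1.03, 1.9], [-1.14, 1.46], [-1.82, 2.27], [-1.45, 1.34], [-3.14, 3.14]. Speed limits (rad/s): [2.22, 2.22, 2.79, 3.14, 3.14, 3.14].

### API

Orientations are given as a 3x3 rotation matrix whose columns are the frame's x, y, z axes.
In Python, from bench import arm gives the robot as it stands. The module is installed in compiled form; this text tells all that it offers.
- The arm moves only by the tool drive_tool, never from a script. Its argument "commands" is a list of rows, each a list of 7 numbers: the shift along the tool's x, y, z in cm, then the turn, a rotation vector about the tool's x, y, z in degrees, then the opening, from 0 (shut) to 1 (fully open). A call has 1 to 20 rows; each row is the pose to reach, as a shift and turn from the pose commanded when the call began, along the tool's axes at that moment; what a row does not reach only later rows make up. A row lasts 1/10 s, in which the tool goes at most 50 mm and 8.59 degrees, less where a joint would pass 70% of its speed; a pose out of reach is approached as far as the arm can. A call with a gripper value outside its range is refused whole. The fingers move at their own pace and stop on an object; the grip force is fixed at half the most. Time passes only in rows, so rows that repeat a pose let the fingers close. It gives the time, the measured TCP pose, the force, the opening and the grip force at its end, in the units of the state.
- arm.observe(): the state, without advancing time (a new reading comes with each control period).
- arm.read_camera(name): name is "side" or "top"; returns a dict with "pixels" (400x640x3 uint8, red, green, blue), "intrinsics" (3x3 intrinsics, pixels), "pose" (4x4, takes a point from camera to world coordinates). Camera axes: x right, y up, looking along -z (the intrinsics and any distortion apply to the point x, -y, -z); pixel columns grow to the right and rows downward; lengths in m; the calibration is good to about 2 mm. A picture is of the moment at which its call begins. There is no depth.
- arm.sign_off(): hands the job in; it is judged then, once.
Trained networks look in a picture, given as the dict that the camera call returned (one of the last four; its "shot" number tells which), for a name from the list of things; names that differ only in an ending like _2 or _b are one class to them, and where a whole thing is asked for, a point or a joint stands for the part that bears it (a point fixed in the world has none). Each returns a list of dicts, best first, with "confidence" (0 to 1); they miss things now and then, are a little off and sometimes report something else, mostly with a low value. They report only what shows in the picture. A call takes as long as a camera call. They do not tell look-alikes from the thing itself.
- arm.silhouettes(picture, thing): "mask" (400x640 bool, what is visible of it) and "extent" ([left, top, right, bottom] in pixels, round what is visible of it).
The state is a dict: "clock": time; "qpos": joint angles; "joint_vel": joint speeds; "effort": joint torques, N m; "position": TCP position; "tool_rot": TCP orientation; "ft_force": force on the tool from outside, world axes, zero at the start; "moment": the same for the moment, N m; "opening": finger opening in m; "grip_force": force on a finger pad.
Only numpy, scipy, OpenCV 4.12 (cv2) and the standard library are available. Lean on these libraries where they do the work, as an engineer would, in place of code of your own. Each camera call takes 0.05 s, during which the arm holds its last target. There are 200 camera calls.

### The job

Before work at the torch the four graphite marble moulds must sit locked in their bank: from the open end push the touching row along the channel as one train, fully home against the end stop, then swing the keeper all the way shut behind the last block by pushing its knob. It is all pushing: do not lift or tip a block or let the row come apart, and leave everything else on the bench where it is.

Things in the scene. Friction and masses are not known exactly. Their poses are not given: they have to be found in the camera images.
- bank: mould bank fixed to the bench: aluminium plate 110 (x) x 330 (y) x 6 with a channel along its y. Origin: centre of its underside, at bench height; x to the back, y along the channel to the end stop (robot's left), z up. Channel 47 wide, centred on x = 0, floor 6 above the bench, between rails 12 wide with tops 16 above the bench. Its -y end is open; at +y a steel end stop 70 wide, 36 high
- stop_face (a point): centre of the end stop's face that the row must reach: 142 along the bank's +y, 23 above the bench
- keeper (a joint): keeper: flat steel bar 12 wide that swings level about an upright pivot at the front rail, 20 to 30 above the bench, clear over the rails. Radians: 0 fully open, 2.007 fully shut against its stop. Shutting turns it anticlockwise seen from above: at q it points (2.007 - q) rad clockwise of the bank's +x. Stays where it is left; about 0.8 N at the knob turns it
- keeper_pivot (a point): the keeper's pivot axis, at bank x = -41, y = -11. Open, the bar points from here to the right and slightly to the front, outside the channel; shut, it lies straight across the channel, its face 3 behind the last block of a row that is home (it cannot shut before the row is home)
- keeper_knob (a point): middle of the keeper's upright black knob: 16 thick, on the bar 94 from the pivot, from 30 to 63 above the bench; this point is 46 above the bench and moves with the bar
- mould_1: dark grey graphite mould block with a round hollow in its top (26 across): 44 (its x, across the channel) x 36 (its y, along it) x 34 high, about 0.1 kg, loose in the channel, top 40 above the bench. Number 1 of four in the row, counted from the end stop (the leader). Origin: centre of its underside.
- mould_2: dark grey graphite mould block with a round hollow in its top (24 across): 44 (its x, across the channel) x 36 (its y, along it) x 34 high, about 0.1 kg, loose in the channel, top 40 above the bench. Number 2 of four in the row, counted from the end stop. Origin: centre of its underside.
- mould_3: dark grey graphite mould block with a round hollow in its top (20 across): 44 (its x, across the channel) x 36 (its y, along it) x 34 high, about 0.1 kg, loose in the channel, top 40 above the bench. Number 3 of four in the row, counted from the end stop. Origin: centre of its underside.
- mould_4: dark grey graphite mould block with a round hollow in its top (16 across): 44 (its x, across the channel) x 36 (its y, along it) x 34 high, about 0.1 kg, loose in the channel, top 40 above the bench. Number 4 of four in the row, counted from the end stop (the last one, at the open end). Origin: centre of its underside.
- nippers: glass nippers with two blue handles, 47 x 145 x 12, lying behind the bank; bystander. Origin: centre of its underside.
- tweezers: steel tweezers 12 x 150 x 8, lying in front of the bank; bystander. Origin: centre of its underside.
- frit_1: small screw-lid jar, 45 across, 62 high, standing close behind the bank; bystander. Origin: centre of its underside.
- frit_0: small screw-lid jar, 45 across, 62 high, on the right of the bench; bystander. Origin: centre of its underside.
- frit_2: small screw-lid jar, 45 across, 62 high, on the right of the bench; bystander. Origin: centre of its underside.
- dropper: dropper bottle, 34 across, 98 high, on the right of the bench; bystander. Origin: centre of its underside.
- tape_roll: roll of tape lying flat, 69 across, 18 high, on the left of the bench; bystander. Origin: centre of its underside.
- spectacles: spectacles 45 x 136 x 15, on the left of the bench; bystander. Origin: centre of its underside.
Things that resemble listed ones, but are neither listed nor needed, are in the scene too. Leave any blue or pink look-alike of the mould_4 alone.

How it is judged:
By the outcome, as a careful person would: the job done as asked, in the order asked, and still so for the second after the job is handed in, with the robot touching nothing.
It also fails if it takes over 51 s, if anything falls off the work surface, if the arm or the gripper's body presses on something with over 40 N, if the wrist force passes 120 N, or if a joint passes its speed limit or range.

## Working session

There is one attempt and no reset: what is moved stays moved. The work goes in short steps, Python scripts to look and compute and a tool call to move; the robot and the scene stay as the last step left them, time stands still between calls to the robot, and variables do not carry over. Pictures are saved under pics/ and viewed, at most 10 in all, crops included, and the job is handed in when it is done.

Besides the shell and the picture viewer there is one more tool, called after "Emit:" in YAML: its name, and indented under it one key for each argument. drive_tool: Moves the arm, as the interface text tells. Its arguments: {"type":"object","properties":{"commands":{"type":"array"}},"required":["commands"]}

```bash
mkdir -p pics; cat > h.py <<'E'
import numpy as np, cv2
from bench import arm
def ray(p,uv):
    K=np.array(p["intrinsics"]);T=np.array(p["pose"])
    d=np.linalg.inv(K)@np.array([uv[0],uv[1],1.]); d=T[:3,:3]@np.array([d[0],-d[1],-d[2]])
    return T[:3,3],d
def onz(p,uv,z):
    o,d=ray(p,uv); return o+d*(z-o[2])/d[2]
def proj(p,X):
    K=np.array(p["intrinsics"]);T=np.array(p["pose"])
    c=T[:3,:3].T@(np.array(X)-T[:3,3]); c=np.array([c[0],-c[1],-c[2]]); u=K@c; return u[:2]/u[2]
def save(p,n,crop=None,s=1):
    im=p["pixels"][:,:,::-1]
    if crop: a,b,c,d=crop; im=im[b:d,a:c]
    cv2.imwrite("pics/"+n,cv2.resize(im,None,fx=s,fy=s,interpolation=cv2.INTER_CUBIC))
E
python3 - <<'E'
from h import *
np.set_printoptions(precision=3,suppress=True)
for n in("top","side"):
    p=arm.read_camera(n); save(p,n+"0.png"); print(n,p["pose"],p["intrinsics"],p.keys())
    for t,z in(("bank",.006),("mould_4",.04),("keeper_knob",.046)):
        for r in arm.silhouettes(p,t):
            ys,xs=np.nonzero(r["mask"]); print(t,round(r["confidence"],2),r["extent"],onz(p,(xs.mean(),ys.mean()),z))
s=arm.observe();print(s["clock"],s["position"],s["tool_rot"],s["ft_force"])
E
```

```text
top [[ 0.013  0.993 -0.116  0.448]
 [-1.     0.015  0.015  0.062]
 [ 0.016  0.116  0.993  1.244]
 [ 0.     0.     0.     1.   ]] [[460.663   0.    315.994]
 [  0.    460.663 204.969]
 [  0.      0.      1.   ]] dict_keys(['pixels', 'intrinsics', 'pose', 'shot'])
bank 0.94 [222.9, 173.2, 351.8, 244.0] [0.58  0.125 0.006]
bank 0.27 [426.3, 162.6, 446.1, 181.9] [ 0.683 -0.282  0.006]
mould_4 0.8 [268.2, 200.6, 283.0, 220.5] [0.571 0.154 0.04 ]
mould_4 0.73 [375.7, 210.1, 394.4, 226.6] [ 0.563 -0.131  0.04 ]
mould_4 0.6 [323.8, 261.5, 340.3, 283.1] [0.42  0.007 0.04 ]
mould_4 0.59 [306.8, 191.1, 318.3, 210.4] [0.601 0.049 0.04 ]
mould_4 0.58 [294.1, 195.0, 308.6, 214.4] [0.591 0.084 0.04 ]
mould_4 0.5 [279.2, 199.4, 295.8, 216.1] [0.581 0.12  0.04 ]
keeper_knob 0.7 [291.5, 213.9, 332.5, 227.3] [0.549 0.053 0.046]
keeper_knob 0.65 [426.4, 166.0, 448.4, 182.8] [ 0.676 -0.27   0.046]
keeper_knob 0.61 [423.3, 202.4, 447.4, 216.9] [ 0.584 -0.268  0.046]
side [[ 0.826  0.303 -0.475 -0.006]
 [-0.564  0.432 -0.704 -0.79 ]
 [-0.008  0.849  0.528  0.685]
 [ 0.     0.     0.     1.   ]] [[413.586   0.    321.505]
 [  0.    413.586 206.648]
 [  0.      0.      1.   ]] dict_keys(['pixels', 'intrinsics', 'pose', 'shot'])
bank 0.87 [265.5, 182.2, 367.7, 240.9] [0.571 0.106 0.006]
mould_4 0.85 [353.8, 239.8, 373.8, 262.1] [ 0.543 -0.161  0.04 ]
mould_4 0.79 [276.1, 232.6, 299.7, 251.2] [ 0.403 -0.024  0.04 ]
mould_4 0.71 [327.1, 202.6, 339.6, 221.4] [0.591 0.029 0.04 ]
mould_4 0.7 [302.4, 197.9, 319.1, 209.8] [0.568 0.111 0.04 ]
mould_4 0.6 [296.7, 189.1, 310.8, 206.5] [0.555 0.143 0.04 ]
mould_4 0.47 [310.7, 198.3, 330.7, 214.6] [0.574 0.072 0.04 ]
keeper_knob 0.78 [307.3, 204.4, 329.4, 226.8] [0.536 0.022 0.046]
0.4 [0.159 0.5   0.256] [[-0.953  0.302 -0.   ]
 [ 0.302  0.953 -0.   ]
 [ 0.    -0.    -1.   ]] [-0.442  0.305 -0.189]
```

```bash
python3 - <<'E'
from h import *
a=cv2.imread("pics/top0.png")[130:300,190:460];b=cv2.imread("pics/side0.png")[160:280,240:400]
cv2.imwrite("pics/topc.png",cv2.resize(a,(793,500),interpolation=cv2.INTER_CUBIC))
cv2.imwrite("pics/sidec.png",cv2.resize(b,(800,600),interpolation=cv2.INTER_CUBIC))
E
```

```text
(no output)
```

View pics/topc.png

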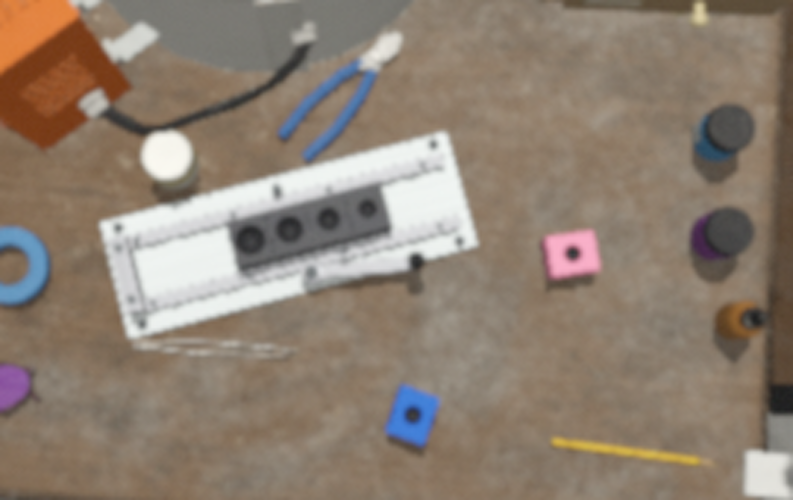

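View pics/sidec.png

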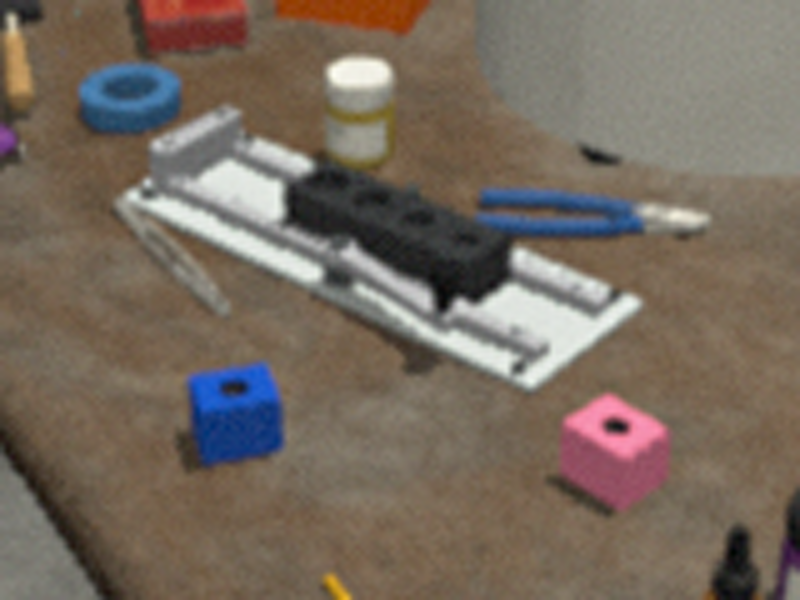

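View pics/side0.png

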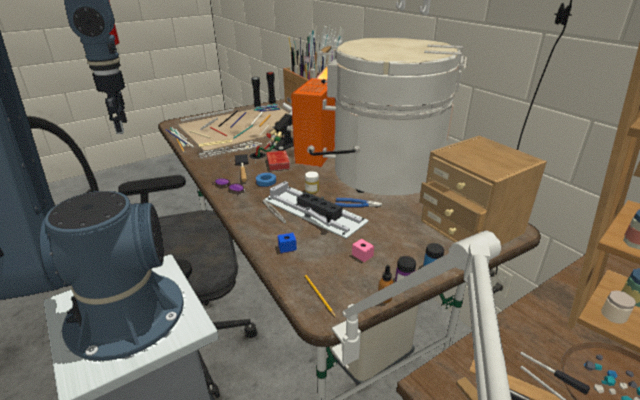

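The row in the bank shows four dark blocks, at crop (250,240), (290,229), (328,218) and (368,208). Three things resemble mould_4:
- The dark block at crop (368,208), full picture (315,201). It sits in the channel at the open end and has the smallest hollow, so it is mould_4.
- The pink block at crop (572,254), a look-alike outside the bank.
- The blue block at crop (413,416), also a look-alike outside the bank.

The enlarged crop confirms this. Next I fit the bank pose.

```bash
cat > fit.py <<'E'
from h import *
from scipy.optimize import least_squares
np.set_printoptions(precision=4,suppress=True)
P={n:arm.read_camera(n) for n in("top","side")}
def toW(v,b): c,s=np.cos(v[2]),np.sin(v[2]); return np.array([v[0]+c*b[0]-s*b[1],v[1]+s*b[0]+c*b[1],b[2]])
def toB(v,w): c,s=np.cos(v[2]),np.sin(v[2]); d=np.array(w[:2])-v[:2]; return np.array([c*d[0]+s*d[1],-s*d[0]+c*d[1]])
k=793/270; t=lambda x,y:("top",x/k+190,y/k+130); s=lambda x,y:("side",x/5+240,y/5+160)
F=[(t(100,222),(.055,.165,.006)),(t(446,131),(.055,-.165,.006)),(t(478,244),(-.055,-.165,.006)),(t(132,339),(-.055,.165,.006)),
 (s(640,300),(.055,-.165,.006)),(s(530,389),(-.055,-.165,.006)),(s(118,203),(-.055,.165,.006))]
def res(v): return np.concatenate([proj(P[n],toW(v,b))-(x,y) for (n,x,y),b in F])
E
python3 - <<'E'
from fit import *
r=least_squares(res,[.58,.12,.25]);v=r.x;print(v,np.degrees(v[2]));print(r.fun.round(1))
for n,u in(("top",t(368,208)),("top",t(250,240))):print("hollow",toB(v,onz(P[n],u[1:],.038)))
print("row right end",toB(v,onz(P["top"],t(384,206)[1:],.04)),toB(v,onz(P["top"],t(389,210)[1:],.023)),"left",toB(v,onz(P["top"],t(232,240)[1:],.04)))
print("side right end top edge centre",toB(v,onz(P["side"],s(478,256)[1:],.04)))
print("knob",toB(v,onz(P["top"],t(416,261)[1:],.063)))
# overlay predicted
im=P["top"]["pixels"][:,:,::-1].copy();b=P["side"]["pixels"][:,:,::-1].copy()
pts=[(-.0235,.142,.006),(.0235,.142,.006),(-.041,-.011,.03),(-.0808,-.0962,.063),(0,-.165,.006)]
out=[]
for n,sc,(x0,y0,x1,y1) in(("top",4,(210,160,360,250)),("side",4,(260,170,400,260))):
    c=cv2.resize(P[n]["pixels"][y0:y1,x0:x1,::-1],None,fx=sc,fy=sc,interpolation=cv2.INTER_CUBIC)
    for q in pts: u=proj(P[n],toW(v,q)); cv2.circle(c,(int((u[0]-x0+.5)*sc),int((u[1]-y0+.5)*sc)),3,(0,0,255),1)
    out.append(cv2.copyMakeBorder(c,0,360-c.shape[0],0,600-c.shape[1],cv2.BORDER_CONSTANT)[:300])
cv2.imwrite("pics/ov.png",np.vstack(out))
E
```

```text
[0.5787 0.1172 0.281 ] 16.097604543669124
[ 0.4  0.7  0.2  0.1  0.3  0.3 -0.5  0.3  0.6 -0.   0.3 -0.7  0.1 -1.6]
hollow [ 0.0011 -0.0739]
hollow [0.001  0.0356]
row right end [-0.0012 -0.0882] [-0.0039 -0.0926] left [0.005 0.051]
side right end top edge centre [-0.0103 -0.0922]
knob [-0.058 -0.101]
```

View pics/ov.png

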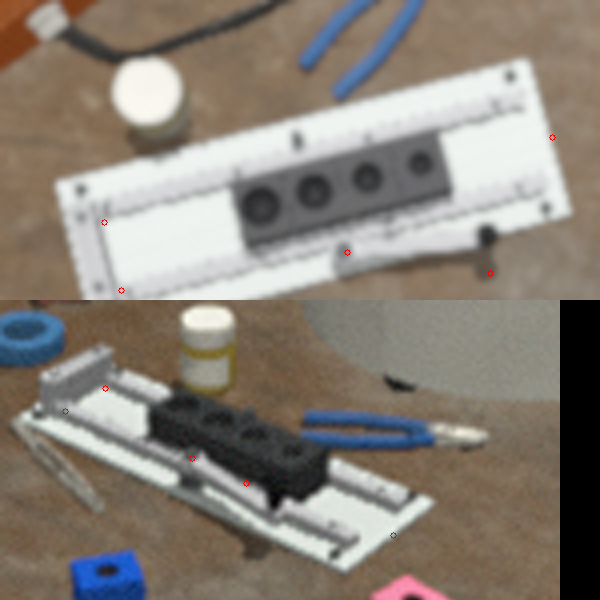

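The overlay fits: the red points land on the stop, pivot and open end. The keeper knob stands at about bank (-58,-101), so the keeper is slightly swung already. The row's rear face is at about y = -91.

```bash
cat > goto.py <<'E'
from h import *
np.set_printoptions(precision=3,suppress=True)
v=np.array([0.5787,0.1172,0.281])
def B2W(b): c,s=np.cos(v[2]),np.sin(v[2]); return np.array([v[0]+c*b[0]-s*b[1],v[1]+s*b[0]+c*b[1],b[2]])
def go(b,push):
    "bank pos of TCP; push = tool x angle in bank frame, deg"
    s=arm.observe();R=np.array(s["tool_rot"]);W=B2W(b)
    a=v[2]+np.radians(push);x=np.array([np.cos(a),np.sin(a),0]);z=np.array([0,0,-1.]);Rt=np.column_stack([x,np.cross(z,x),z])
    print("cm",100*R.T@(W-s["position"]),"deg",np.degrees(cv2.Rodrigues(R.T@Rt)[0].ravel()),"world",W)
def where():
    s=arm.observe();d=np.array(s["position"][:2])-v[:2];c,t=np.cos(v[2]),np.sin(v[2])
    print("t",s["clock"],"bank",1000*np.array([c*d[0]+t*d[1],-t*d[0]+c*d[1],s["position"][2]]),"F",s["ft_force"],"q",s["qpos"],"open",s["opening"])
E
python3 -c "
from goto import *
where();go((0,-.135,.12),90)"
```

```text
t 0.5 bank [-297.412  484.711  256.24 ] F [1.039 0.699 0.072] q [ 1.264  0.238 -0.014  1.319 -0.     1.571] open 0.08538373097715204
cm [-59.113 -35.077  13.631] deg [-0.01   0.006 56.323] world [ 0.616 -0.013  0.12 ]
```

Emit:
drive_tool:
  commands:
    - [-4, -2.4, 0, 0, 0, 4, 0]
    - [-8, -4.8, 0, 0, 0, 8, 0]
    - [-12, -7.1, 0, 0, 0, 12, 0]
    - [-16, -9.5, 0, 0, 0, 16, 0]
    - [-20, -11.9, 0, 0, 0, 20, 0]
    - [-24, -14.2, 0, 0, 0, 24, 0]
    - [-28, -16.6, 0, 0, 0, 28, 0]
    - [-32, -19, 0, 0, 0, 32, 0]
    - [-36, -21.4, 0, 0, 0, 36, 0]
    - [-40, -23.7, 0, 0, 0, 40, 0]
    - [-44, -26.1, 0, 0, 0, 44, 0]
    - [-48, -28.5, 0, 0, 0, 48, 0]
    - [-52, -30.9, 2, 0, 0, 52, 0]
    - [-56, -33.2, 5, 0, 0, 56.3, 0]
    - [-59.1, -35.1, 8, 0, 0, 56.3, 0]
    - [-59.1, -35.1, 11, 0, 0, 56.3, 0]
    - [-59.1, -35.1, 13.6, 0, 0, 56.3, 0]
    - [-59.1, -35.1, 13.6, 0, 0, 56.3, 0]
    - [-59.1, -35.1, 13.6, 0, 0, 56.3, 0]

```text
clock: 2.4
position: [0.6159, -0.0126, 0.1207]
tool_rot: [[-0.278, 0.961, -0.001], [0.961, 0.278, -0.0], [0.0, -0.001, -1.0]]
ft_force: [-0.6, -0.3, 1.3]
opening: -0.0001
grip_force: 0.0
```

```bash
python3 -c "
from goto import *
where();go((0,-.135,.039),90)
p=arm.read_camera('side');save(p,'s1.png',(240,120,440,270),4)"
```

```text
t 2.4 bank [  -0.27  -135.012  120.705] F [-0.635 -0.259  1.333] q [-0.02   0.463 -0.031  1.077 -0.     1.269] open -9.269441103837822e-05
cm [0.    0.032 8.171] deg [-0.033 -0.005  0.026] world [ 0.616 -0.013  0.039]
```

View pics/s1.png

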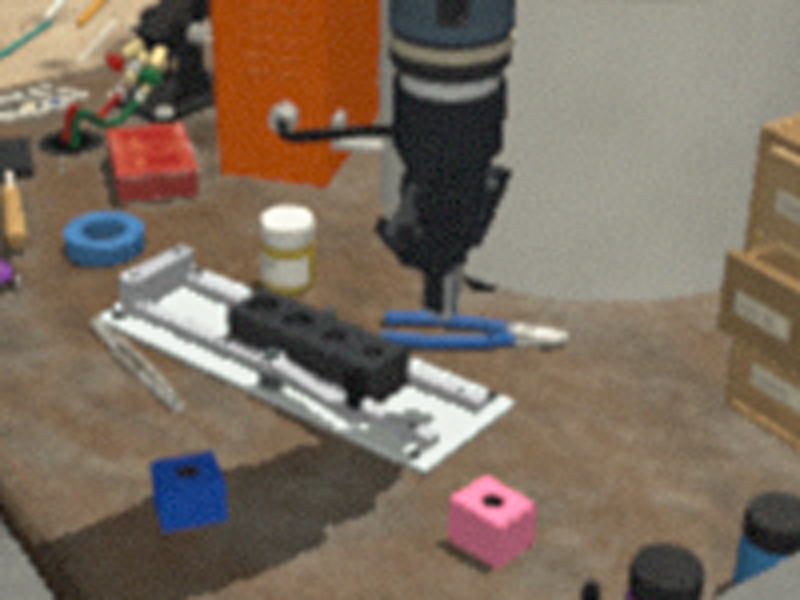

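The shut fingers hang over the open end of the channel, with tips at crop (440,305). Row, keeper and bystanders have not moved. I descend into the channel and approach mould_4.

Emit:
drive_tool:
  commands:
    - [0, 0, 1.5, 0, 0, 0, 0]
    - [0, 0, 3, 0, 0, 0, 0]
    - [0, 0, 4.5, 0, 0, 0, 0]
    - [0, 0, 6, 0, 0, 0, 0]
    - [0, 0, 7, 0, 0, 0, 0]
    - [0, 0, 7.9, 0, 0, 0, 0]
    - [0, 0, 7.9, 0, 0, 0, 0]
    - [0.5, 0, 7.9, 0, 0, 0, 0]
    - [1, 0, 7.9, 0, 0, 0, 0]
    - [1.5, 0, 7.9, 0, 0, 0, 0]
    - [2, 0, 7.9, 0, 0, 0, 0]
    - [2.3, 0, 7.9, 0, 0, 0, 0]
    - [2.6, 0, 7.9, 0, 0, 0, 0]
    - [2.9, 0, 7.9, 0, 0, 0, 0]
    - [3.2, 0, 7.9, 0, 0, 0, 0]
    - [3.5, 0, 7.9, 0, 0, 0, 0]
    - [3.8, 0, 7.9, 0, 0, 0, 0]
    - [4.1, 0, 7.9, 0, 0, 0, 0]
    - [4.4, 0, 7.9, 0, 0, 0, 0]
    - [4.4, 0, 7.9, 0, 0, 0, 0]

```text
clock: 4.45
position: [0.6035, 0.03, 0.0413]
tool_rot: [[-0.278, 0.961, -0.0], [0.961, 0.278, 0.0], [0.0, -0.0, -1.0]]
ft_force: [0.3, -1.1, 0.1]
opening: -0.0001
grip_force: 0.0
```

```bash
python3 -c "
from goto import *
where()
p=arm.read_camera('top');save(p,'t1.png',(210,150,370,260),5)
p=arm.read_camera('side');save(p,'s2.png',(240,150,400,270),5)"
```

```text
t 4.45 bank [ -0.296 -90.624  41.299] F [ 0.291 -1.104  0.056] q [ 0.05   0.515 -0.171  0.886  0.     1.339] open -0.00010718766858535224
```

View pics/s2.png

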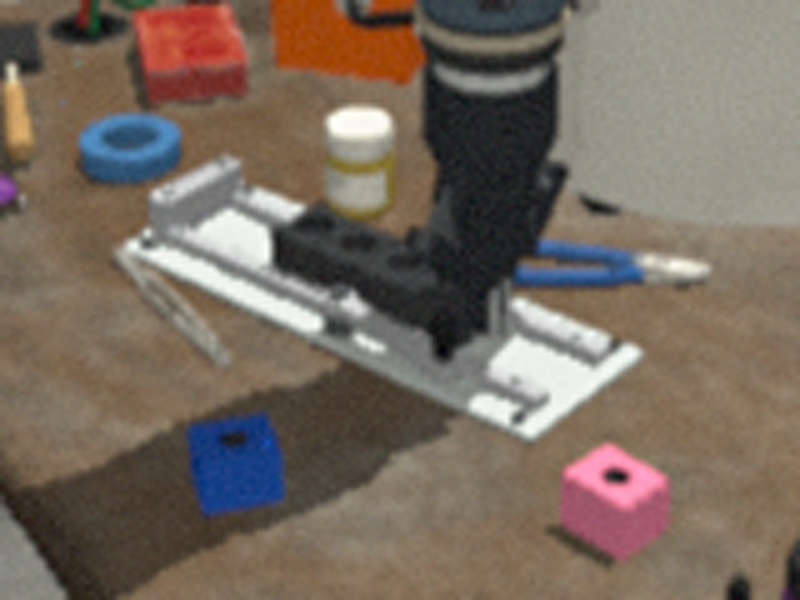

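Fingers bear on mould_4 at crop (490,310) and the row has moved as one, its leader edge going from about 290 to 275. I continue at about 20 to 25 mm/s.

Emit:
drive_tool:
  commands:
    - [0.25, 0, 0, 0, 0, 0, 0]
    - [0.5, 0, 0, 0, 0, 0, 0]
    - [0.75, 0, 0, 0, 0, 0, 0]
    - [1, 0, 0, 0, 0, 0, 0]
    - [1.25, 0, 0, 0, 0, 0, 0]
    - [1.5, 0, 0, 0, 0, 0, 0]
    - [1.75, 0, 0, 0, 0, 0, 0]
    - [2, 0, 0, 0, 0, 0, 0]
    - [2.25, 0, 0, 0, 0, 0, 0]
    - [2.5, 0, 0, 0, 0, 0, 0]
    - [2.75, 0, 0, 0, 0, 0, 0]
    - [3, 0, 0, 0, 0, 0, 0]
    - [3.25, 0, 0, 0, 0, 0, 0]
    - [3.5, 0, 0, 0, 0, 0, 0]
    - [3.75, 0, 0, 0, 0, 0, 0]
    - [4, 0, 0, 0, 0, 0, 0]
    - [4.25, 0, 0, 0, 0, 0, 0]
    - [4.5, 0, 0, 0, 0, 0, 0]
    - [4.75, 0, 0, 0, 0, 0, 0]
    - [5, 0, 0, 0, 0, 0, 0]

```text
clock: 6.55
position: [0.5898, 0.0778, 0.0413]
tool_rot: [[-0.278, 0.961, -0.0], [0.961, 0.278, -0.0], [-0.0, -0.0, -1.0]]
ft_force: [1.7, -1.6, -0.5]
opening: -0.0001
grip_force: 1.1
```

Emit:
drive_tool:
  commands:
    - [0.2, 0, 0, 0, 0, 0, 0]
    - [0.4, 0, 0, 0, 0, 0, 0]
    - [0.6, 0, 0, 0, 0, 0, 0]
    - [0.8, 0, 0, 0, 0, 0, 0]
    - [1, 0, 0, 0, 0, 0, 0]
    - [1.2, 0, 0, 0, 0, 0, 0]
    - [1.4, 0, 0, 0, 0, 0, 0]
    - [1.6, 0, 0, 0, 0, 0, 0]
    - [1.8, 0, 0, 0, 0, 0, 0]
    - [2, 0, 0, 0, 0, 0, 0]
    - [2.1, 0, 0, 0, 0, 0, 0]
    - [2.2, 0, 0, 0, 0, 0, 0]

```text
clock: 7.75
position: [0.5837, 0.0989, 0.0413]
tool_rot: [[-0.278, 0.961, -0.0], [0.961, 0.278, -0.0], [-0.0, -0.0, -1.0]]
ft_force: [1.4, -2.3, -1.0]
opening: 0.0002
grip_force: 1.2
```

```bash
python3 -c "
from goto import *
where()"
```

```text
t 7.75 bank [ -0.281 -18.99   41.309] F [ 1.44  -2.278 -0.999] q [ 0.168  0.497 -0.203  0.87  -0.     1.457] open 0.00020120612735376436
```

Emit:
drive_tool:
  commands:
    - [0.1, 0, 0, 0, 0, 0, 0]
    - [0.2, 0, 0, 0, 0, 0, 0]
    - [0.3, 0, 0, 0, 0, 0, 0]
    - [0.4, 0, 0, 0, 0, 0, 0]
    - [0.45, 0, 0, 0, 0, 0, 0]
    - [0.5, 0, 0, 0, 0, 0, 0]

```text
clock: 8.35
position: [0.5823, 0.1036, 0.0413]
tool_rot: [[-0.278, 0.961, -0.0], [0.961, 0.278, -0.0], [-0.0, -0.0, -1.0]]
ft_force: [0.0, -2.7, 0.2]
opening: -0.0002
grip_force: 1.2
```

Emit:
drive_tool:
  commands:
    - [0.05, 0, 0, 0, 0, 0, 0]
    - [0.1, 0, 0, 0, 0, 0, 0]
    - [0.1, 0, 0, 0, 0, 0, 0]

```text
clock: 8.65
position: [0.582, 0.1046, 0.0413]
tool_rot: [[-0.278, 0.961, -0.0], [0.961, 0.278, -0.0], [0.0, -0.0, -1.0]]
ft_force: [1.1, -2.1, -0.1]
opening: 0.0001
grip_force: 0.9
```

Emit:
drive_tool:
  commands:
    - [0.05, 0, 0, 0, 0, 0, 0]
    - [0.1, 0, 0, 0, 0, 0, 0]
    - [0.1, 0, 0, 0, 0, 0, 0]

```text
clock: 8.95
position: [0.5818, 0.1056, 0.0413]
tool_rot: [[-0.278, 0.961, -0.0], [0.961, 0.278, -0.0], [-0.0, -0.0, -1.0]]
ft_force: [0.1, -1.7, 0.4]
opening: -0.0002
grip_force: 1.0
```

Emit:
drive_tool:
  commands:
    - [0.05, 0, 0, 0, 0, 0, 0]
    - [0.1, 0, 0, 0, 0, 0, 0]
    - [0.1, 0, 0, 0, 0, 0, 0]

```text
clock: 9.25
position: [0.5817, 0.1056, 0.0413]
tool_rot: [[-0.277, 0.961, 0.0], [0.961, 0.277, -0.002], [-0.002, -0.0, -1.0]]
ft_force: [2.1, -7.3, -0.0]
opening: -0.0
grip_force: 3.5
```

Emit:
drive_tool:
  commands:
    - [0.05, 0, 0, 0, 0, 0, 0]
    - [0.1, 0, 0, 0, 0, 0, 0]
    - [0.1, 0, 0, 0, 0, 0, 0]

```text
clock: 9.55
position: [0.5816, 0.1057, 0.0414]
tool_rot: [[-0.276, 0.961, 0.001], [0.961, 0.276, -0.004], [-0.004, -0.0, -1.0]]
ft_force: [1.9, -10.8, -0.2]
opening: -0.0002
grip_force: 5.8
```

```bash
python3 -c "
from goto import *
where()
a=arm.read_camera('top');save(a,'t2.png',(210,150,370,260),5)
p=arm.read_camera('side')
x=a['pixels'][150:255,210:350,::-1];y=p['pixels'][170:270,250:390,::-1]
cv2.imwrite('pics/c2.png',cv2.resize(np.vstack([x,y]),None,fx=2.9,fy=2.9,interpolation=cv2.INTER_CUBIC))"
```

```text
t 9.55 bank [ -0.362 -11.858  41.354] F [  1.931 -10.848  -0.238] q [ 0.182  0.496 -0.206  0.869 -0.004  1.472] open -0.00016347515684785215
```

View pics/c2.png

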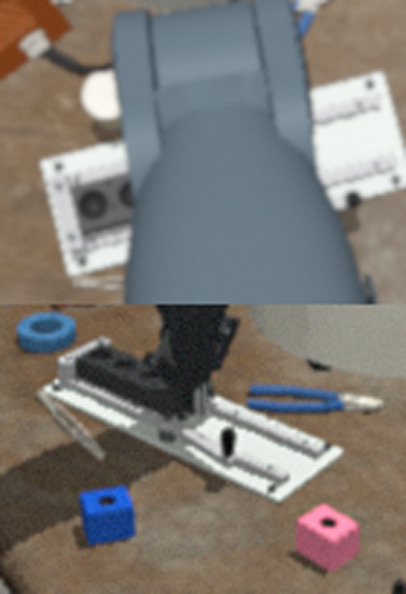

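The row is home: the advance stalled at TCP bank y = -12 with the force rising to 11 N, and the leader touches the stop at (80,205) in the top view. Next I back off, and I'll measure the knob and the kiln clearance.

Emit:
drive_tool:
  commands:
    - [-0.2, 0, 0, 0, 0, 0, 0]
    - [-0.6, 0, 0, 0, 0, 0, 0]
    - [-1.5, 0, 0, 0, 0, 0, 0]
    - [-2.5, 0, 0, 0, 0, 0, 0]
    - [-3, 0, -1, 0, 0, 0, 0]
    - [-3, 0, -3, 0, 0, 0, 0]
    - [-3, 0, -6, 0, 0, 0, 0]
    - [-3, 0, -8, 0, 0, 0, 0]
    - [-3, -4, -8, 0, 0, 0, 0]
    - [-3, -8, -8, 0, 0, 0, 0]
    - [-5, -12, -8, 0, 0, 0, 0]
    - [-7, -12, -8, 0, 0, 0, 0]
    - [-7, -12, -8, 0, 0, 0, 0]

```text
clock: 10.95
position: [0.4854, 0.005, 0.1225]
tool_rot: [[-0.275, 0.961, 0.002], [0.961, 0.275, -0.0], [-0.001, 0.002, -1.0]]
ft_force: [0.5, -0.0, 0.4]
opening: 0.0003
grip_force: 0.0
```

```bash
python3 - <<'E'
from goto import *
from fit import toB,onz
where()
a=arm.read_camera('top');p=arm.read_camera('side')
x=a['pixels'][150:255,210:350,::-1];y=p['pixels'][170:270,250:390,::-1]
cv2.imwrite('pics/c3.png',cv2.resize(np.hstack([x[:100],y]),None,fx=2.85,fy=2.85,interpolation=cv2.INTER_CUBIC))
u=(250+228/2.9,)
for yy,z in((428,.063),(444,.046),(459,.030)): print("knob side",toB(v,onz(p,(250+228/2.9,170+(yy-304.5)/2.9),z)))
for c in((200,60),(250,70),(300,60),(400,0)): print("kiln",toB(v,onz(a,(c[0]/2.937+190,c[1]/2.937+130),0)),onz(a,(c[0]/2.937+190,c[1]/2.937+130),0))
for al in(-101,-90,0): 
    r=np.radians(al);k=np.array([-.041,-.011])+.094*np.array([np.cos(r),np.sin(r)]);t=np.array([-np.sin(r),np.cos(r)])
    print(al,"knob",k,"tcp-23",k-.023*t)
E
```

```text
t 11.05 bank [-119.7352  -80.6391  122.0907] F [-0.1532  0.5568 -0.4364] q [ 0.0133  0.258  -0.3502  0.9612  0.0003  1.3042] open 6.198261066727333e-05
knob side [-0.0569 -0.1036]
knob side [-0.0585 -0.1049]
knob side [-0.0602 -0.1063]
kiln [0.1817 0.0392] [0.7424 0.2052 0.    ]
kiln [ 0.1602 -0.0036] [0.7336 0.1582 0.    ]
kiln [ 0.1573 -0.0512] [0.744  0.1116 0.    ]
kiln [ 0.1885 -0.1573] [0.8034 0.0184 0.    ]
-101 knob [-0.0589 -0.1033] tcp-23 [-0.0815 -0.0989]
-90 knob [-0.041 -0.105] tcp-23 [-0.064 -0.105]
0 knob [ 0.053 -0.011] tcp-23 [ 0.053 -0.034]
```

View pics/c3.png

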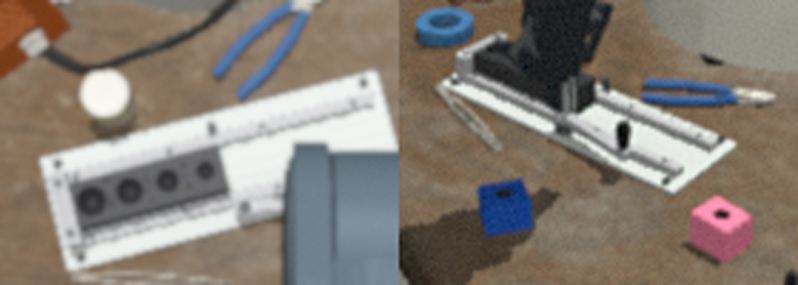

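The top view shows the row tight against the stop at (72,200), with no gaps. Knob is at bank (-58.5,-104), so the bar points at -101°. Kiln is 100 mm clear of the final position. I descend in front of the knob.

Emit:
drive_tool:
  commands:
    - [-0.5, 0.7, 0, 0, 0, 4, 0]
    - [-1.1, 1.4, 0, 0, 0, 8, 0]
    - [-1.6, 2.2, 1, 0, 0, 11, 0]
    - [-1.6, 2.2, 2.5, 0, 0, 11, 0]
    - [-1.6, 2.2, 4, 0, 0, 11, 0]
    - [-1.6, 2.2, 5.2, 0, 0, 11, 0]
    - [-1.6, 2.2, 5.8, 0, 0, 11, 0]
    - [-1.6, 2.2, 5.8, 0, 0, 11, 0]

```text
clock: 11.95
position: [0.5106, -0.0021, 0.0625]
tool_rot: [[-0.09, 0.996, -0.002], [0.996, 0.09, -0.0], [0.0, -0.002, -1.0]]
ft_force: [0.3, 0.6, 0.9]
opening: 0.0001
grip_force: 0.0
```

```bash
cat > arc.py <<'E'
import sys
from goto import *
where()
def pose(al,lag):
    r=np.radians(al);k=np.array([-.041,-.011])+.094*np.array([np.cos(r),np.sin(r)])-lag*np.array([-np.sin(r),np.cos(r)])
    x=np.radians(al+180)+v[2];x=np.array([np.cos(x),np.sin(x),0]);z=np.array([0,0,-1.])
    return B2W((k[0],k[1],.064)),np.column_stack([x,np.cross(z,x),z])
s=arm.observe();R=np.array(s["tool_rot"])
for al in np.arange(*map(float,sys.argv[1:4])):
    p,Q=pose(al,float(sys.argv[4])); d=100*R.T@(p-s["position"]); t=np.degrees(cv2.Rodrigues(R.T@Q)[0].ravel())
    print(al,[*d.round(2),*t.round(1)])
E
python3 arc.py -101 1 6 .023
```

```text
t 11.95 bank [-98.539 -95.706  62.546] F [0.27  0.582 0.873] q [-0.004  0.359 -0.378  0.835 -0.     1.477] open 8.243376011220739e-05
-101.0 [np.float64(0.01), np.float64(1.73), np.float64(-0.15), np.float64(-0.1), np.float64(-0.0), np.float64(0.1)]
-95.0 [np.float64(-0.18), np.float64(2.73), np.float64(-0.15), np.float64(-0.1), np.float64(-0.0), np.float64(-5.9)]
-89.0 [np.float64(-0.26), np.float64(3.74), np.float64(-0.15), np.float64(-0.1), np.float64(-0.0), np.float64(-11.9)]
-83.0 [np.float64(-0.24), np.float64(4.75), np.float64(-0.15), np.float64(-0.1), np.float64(-0.0), np.float64(-17.9)]
-77.0 [np.float64(-0.12), np.float64(5.75), np.float64(-0.15), np.float64(-0.1), np.float64(-0.0), np.float64(-23.9)]
-71.0 [np.float64(0.12), np.float64(6.74), np.float64(-0.16), np.float64(-0.1), np.float64(-0.0), np.float64(-29.9)]
-65.0 [np.float64(0.45), np.float64(7.7), np.float64(-0.16), np.float64(-0.1), np.float64(-0.0), np.float64(-35.9)]
-59.0 [np.float64(0.88), np.float64(8.61), np.float64(-0.16), np.float64(-0.1), np.float64(-0.0), np.float64(-41.9)]
-53.0 [np.float64(1.41), np.f
[... 327 characters left out ...]
.0 [np.float64(3.48), np.float64(11.69), np.float64(-0.16), np.float64(-0.1), np.float64(-0.1), np.float64(-65.9)]
-29.0 [np.float64(4.31), np.float64(12.26), np.float64(-0.16), np.float64(-0.1), np.float64(-0.1), np.float64(-71.9)]
-23.0 [np.float64(5.2), np.float64(12.75), np.float64(-0.16), np.float64(-0.1), np.float64(-0.1), np.float64(-77.9)]
-17.0 [np.float64(6.13), np.float64(13.15), np.float64(-0.17), np.float64(-0.1), np.float64(-0.1), np.float64(-83.9)]
-11.0 [np.float64(7.1), np.float64(13.44), np.float64(-0.17), np.float64(-0.1), np.float64(-0.1), np.float64(-89.9)]
-5.0 [np.float64(8.1), np.float64(13.63), np.float64(-0.17), np.float64(-0.1), np.float64(-0.1), np.float64(-95.9)]
```

Emit:
drive_tool:
  commands:
    - [0, 0.4, -0.15, 0, 0, 0, 0]
    - [0, 0.8, -0.15, 0, 0, 0, 0]
    - [0, 1.2, -0.15, 0, 0, 0, 0]
    - [0, 1.5, -0.15, 0, 0, 0, 0]
    - [0, 1.75, -0.15, 0, 0, 0, 0]
    - [-0.1, 2.25, -0.15, 0, 0, -3, 0]
    - [-0.2, 2.75, -0.15, 0, 0, -6, 0]
    - [-0.25, 3.25, -0.15, 0, 0, -9, 0]
    - [-0.25, 3.75, -0.15, 0, 0, -12, 0]
    - [-0.25, 4.25, -0.15, 0, 0, -15, 0]
    - [-0.25, 4.75, -0.15, 0, 0, -18, 0]
    - [-0.2, 5.25, -0.15, 0, 0, -21, 0]
    - [-0.1, 5.75, -0.15, 0, 0, -24, 0]
    - [0, 6.25, -0.15, 0, 0, -27, 0]
    - [0.1, 6.75, -0.15, 0, 0, -30, 0]
    - [0.3, 7.2, -0.15, 0, 0, -33, 0]
    - [0.45, 7.7, -0.15, 0, 0, -36, 0]
    - [0.65, 8.15, -0.15, 0, 0, -39, 0]
    - [0.9, 8.6, -0.15, 0, 0, -42, 0]
    - [0.9, 8.6, -0.15, 0, 0, -42, 0]

```text
clock: 13.95
position: [0.5963, 0.0144, 0.0647]
tool_rot: [[-0.733, 0.68, 0.0], [0.68, 0.733, -0.0], [-0.0, 0.0, -1.0]]
ft_force: [-0.5, -0.1, -0.3]
opening: 0.0001
grip_force: 0.0
```

```bash
python3 arc.py -59 3 6 .023; python3 - <<'E'
from h import *
p=arm.read_camera('side');save(p,'s4.png',(250,150,390,260),5)
E
```

```text
t 13.95 bank [ -11.608 -103.65    64.749] F [-0.459 -0.15  -0.273] q [ 0.024  0.48  -0.163  0.928 -0.     0.772] open 6.761876604333338e-05
-59.0 [np.float64(0.06), np.float64(-0.05), np.float64(0.07), np.float64(0.0), np.float64(0.0), np.float64(0.1)]
-53.0 [np.float64(-0.13), np.float64(0.95), np.float64(0.08), np.float64(0.0), np.float64(0.0), np.float64(-5.9)]
-47.0 [np.float64(-0.22), np.float64(1.96), np.float64(0.08), np.float64(0.0), np.float64(0.0), np.float64(-11.9)]
-41.0 [np.float64(-0.2), np.float64(2.97), np.float64(0.08), np.float64(0.0), np.float64(0.0), np.float64(-17.9)]
-35.0 [np.float64(-0.07), np.float64(3.97), np.float64(0.08), np.float64(0.0), np.float64(0.0), np.float64(-23.9)]
-29.0 [np.float64(0.16), np.float64(4.96), np.float64(0.08), np.float64(0.0), np.float64(0.0), np.float64(-29.9)]
-23.0 [np.float64(0.49), np.float64(5.92), np.float64(0.08), np.float64(0.0), np.float64(0.0), np.float64(-35.9)]
-17.0 [np.float64(0.92), np.float64(6.83), np.float64(0.08), np.float64(0.0), np.float64(0.0), np.float64(-41.9)]
-11.0 [np.float64(1.45), np.float64(7.7), np.float64(0.08), np.float64(-0.0), np.float64(0.0), np.float64(-47.9)]
-5.0 [np.float64(2.06), np.float64(8.51), np.float64(0.08), np.float64(-0.0), np.float64(0.0), np.float64(-53.9)]
1.0 [np.float64(2.75), np.float64(9.25), np.float64(0.08), np.float64(-0.0), np.float64(0.0), np.float64(-59.9)]
```

View pics/s4.png

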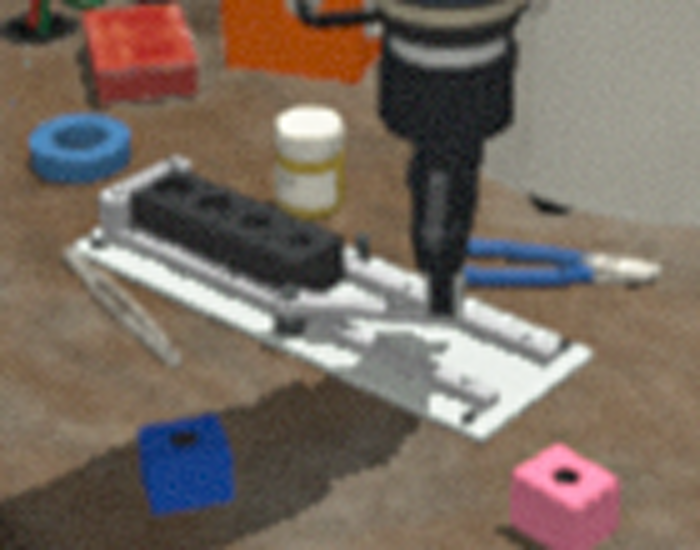

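The keeper is swinging with the fingers, its bar running from the pivot (290,300) to the knob at about (430,305). The row is still at the stop. I continue.

Emit:
drive_tool:
  commands:
    - [-0.05, 0.45, 0, 0, 0, -3, 0]
    - [-0.15, 0.95, 0, 0, 0, -6, 0]
    - [-0.2, 1.45, 0, 0, 0, -9, 0]
    - [-0.2, 1.95, 0, 0, 0, -12, 0]
    - [-0.2, 2.45, 0, 0, 0, -15, 0]
    - [-0.2, 2.95, 0, 0, 0, -18, 0]
    - [-0.15, 3.45, 0, 0, 0, -21, 0]
    - [-0.05, 3.95, 0, 0, 0, -24, 0]
    - [0.05, 4.45, 0, 0, 0, -27, 0]
    - [0.15, 4.95, 0, 0, 0, -30, 0]
    - [0.3, 5.45, 0, 0, 0, -33, 0]
    - [0.5, 5.9, 0, 0, 0, -36, 0]
    - [0.7, 6.4, 0, 0, 0, -39, 0]
    - [0.9, 6.8, 0, 0, 0, -42, 0]
    - [1.05, 7.1, 0, 0, 0, -44, 0]
    - [1.25, 7.4, 0, 0, 0, -46, 0]
    - [1.45, 7.7, 0, 0, 0, -48, 0]
    - [1.45, 7.7, 0, 0, 0, -48, 0]

```text
clock: 15.8
position: [0.6375, 0.0809, 0.0648]
tool_rot: [[-0.996, -0.09, -0.0], [-0.09, 0.996, 0.0], [0.0, 0.0, -1.0]]
ft_force: [0.5, -0.2, -0.0]
opening: -0.0003
grip_force: 0.0
```

```bash
python3 arc.py -11 7 2 .023
```

```text
t 15.8 bank [ 46.448 -51.171  64.812] F [ 0.453 -0.164 -0.031] q [ 0.126  0.549 -0.036  0.986  0.     0.036] open -0.00031827589611647586
-11.0 [np.float64(-0.05), np.float64(-0.03), np.float64(0.08), np.float64(0.0), np.float64(-0.0), np.float64(0.1)]
-9.0 [np.float64(-0.12), np.float64(0.3), np.float64(0.08), np.float64(0.0), np.float64(-0.0), np.float64(-1.9)]
-7.0 [np.float64(-0.19), np.float64(0.64), np.float64(0.08), np.float64(0.0), np.float64(-0.0), np.float64(-3.9)]
-5.0 [np.float64(-0.24), np.float64(0.97), np.float64(0.08), np.float64(0.0), np.float64(-0.0), np.float64(-5.9)]
-3.0 [np.float64(-0.28), np.float64(1.3), np.float64(0.08), np.float64(0.0), np.float64(-0.0), np.float64(-7.9)]
-1.0 [np.float64(-0.31), np.float64(1.64), np.float64(0.08), np.float64(0.0), np.float64(-0.0), np.float64(-9.9)]
1.0 [np.float64(-0.33), np.float64(1.98), np.float64(0.08), np.float64(0.0), np.float64(-0.0), np.float64(-11.9)]
3.0 [np.float64(-0.33), np.float64(2.32), np.float64(0.08), np.float64(0.0), np.float64(-0.0), np.float64(-13.9)]
5.0 [np.float64(-0.32), np.float64(2.65), np.float64(0.08), np.float64(0.0), np.float64(-0.0), np.float64(-15.9)]
```

Emit:
drive_tool:
  commands:
    - [-0.05, 0.15, 0, 0, 0, -1, 0]
    - [-0.1, 0.3, 0, 0, 0, -2, 0]
    - [-0.15, 0.45, 0, 0, 0, -3, 0]
    - [-0.2, 0.6, 0, 0, 0, -4, 0]
    - [-0.2, 0.8, 0, 0, 0, -5, 0]
    - [-0.25, 0.95, 0, 0, 0, -6, 0]
    - [-0.25, 1.1, 0, 0, 0, -7, 0]
    - [-0.3, 1.3, 0, 0, 0, -8, 0]

```text
clock: 16.6
position: [0.6394, 0.0938, 0.0648]
tool_rot: [[-0.974, -0.228, -0.0], [-0.228, 0.974, -0.0], [0.0, -0.0, -1.0]]
ft_force: [-0.3, -0.7, 0.6]
opening: 0.0004
grip_force: 0.4
```

Emit:
drive_tool:
  commands:
    - [0, 0.1, 0, 0, 0, -0.6, 0]
    - [0, 0.2, 0, 0, 0, -1.2, 0]
    - [0, 0.3, 0, 0, 0, -1.8, 0]
    - [0, 0.3, 0, 0, 0, -1.8, 0]

```text
clock: 17.0
position: [0.6388, 0.0968, 0.0649]
tool_rot: [[-0.966, -0.258, 0.0], [-0.258, 0.966, 0.0], [-0.0, -0.0, -1.0]]
ft_force: [0.3, -0.1, -0.3]
opening: 0.0001
grip_force: 0.1
```

Emit:
drive_tool:
  commands:
    - [0, 0.1, 0, 0, 0, -0.6, 0]
    - [0, 0.2, 0, 0, 0, -1.2, 0]
    - [0, 0.2, 0, 0, 0, -1.2, 0]

```text
clock: 17.3
position: [0.6382, 0.0987, 0.0648]
tool_rot: [[-0.961, -0.278, 0.0], [-0.278, 0.961, -0.0], [0.0, -0.0, -1.0]]
ft_force: [-0.2, 0.3, -0.3]
opening: 0.0003
grip_force: 0.2
```

```bash
python3 arc.py -1 2 1 .023
```

```text
t 17.3 bank [ 52.041 -34.27   64.812] F [-0.165  0.345 -0.294] q [ 0.153  0.554 -0.028  0.99  -0.    -0.129] open 0.00026211893858137266
-1.0 [np.float64(-0.05), np.float64(-0.14), np.float64(0.08), np.float64(-0.0), np.float64(-0.0), np.float64(1.1)]
0.0 [np.float64(-0.1), np.float64(0.03), np.float64(0.08), np.float64(-0.0), np.float64(-0.0), np.float64(0.1)]
1.0 [np.float64(-0.13), np.float64(0.19), np.float64(0.08), np.float64(-0.0), np.float64(-0.0), np.float64(-0.9)]
```

No stop felt yet. I continue straight along tool y in small steps, watching the force.

Emit:
drive_tool:
  commands:
    - [0, 0.1, 0, 0, 0, 0, 0]
    - [0, 0.2, 0, 0, 0, 0, 0]
    - [0, 0.2, 0, 0, 0, 0, 0]

```text
clock: 17.6
position: [0.6376, 0.1007, 0.0648]
tool_rot: [[-0.961, -0.278, -0.0], [-0.278, 0.961, -0.0], [0.0, -0.0, -1.0]]
ft_force: [-0.5, -0.7, 0.2]
opening: 0.0001
grip_force: 0.2
```

Emit:
drive_tool:
  commands:
    - [0, 0.1, 0, 0, 0, 0, 0]
    - [0, 0.2, 0, 0, 0, 0, 0]
    - [0, 0.2, 0, 0, 0, 0, 0]

```text
clock: 17.9
position: [0.6374, 0.1014, 0.0648]
tool_rot: [[-0.961, -0.277, 0.001], [-0.277, 0.961, -0.002], [0.0, -0.002, -1.0]]
ft_force: [2.5, -5.6, 0.0]
opening: 0.0
grip_force: 3.3
```

Emit:
drive_tool:
  commands:
    - [0, 0.1, 0, 0, 0, 0, 0]
    - [0, 0.2, 0, 0, 0, 0, 0]
    - [0, 0.2, 0, 0, 0, 0, 0]

```text
clock: 18.2
position: [0.6373, 0.1018, 0.0649]
tool_rot: [[-0.961, -0.276, 0.001], [-0.276, 0.961, -0.005], [0.0, -0.005, -1.0]]
ft_force: [4.3, -13.0, -0.5]
opening: -0.0005
grip_force: 7.0
```

Firm stop: 13 N and no further advance. I back off, lift clear and move aside for a check.

Emit:
drive_tool:
  commands:
    - [0, -0.3, 0, 0, 0, 0, 0]
    - [0, -0.8, 0, 0, 0, 0, 0]
    - [0, -1.8, 0, 0, 0, 0, 0]
    - [0, -3, 0, 0, 0, 0, 0]
    - [0, -4, -2, 0, 0, 0, 0]
    - [0, -4, -5, 0, 0, 0, 0]
    - [0, -4, -9, 0, 0, 0, 0]
    - [0, -7, -12, 0, 0, 0, 0]
    - [2, -11, -14, 0, 0, 0, 0]
    - [4, -15, -15, 0, 0, 0, 0]
    - [6, -19, -15, 0, 0, 0, 0]
    - [8, -22, -15, 0, 0, 0, 0]
    - [8, -22, -15, 0, 0, 0, 0]
    - [8, -22, -15, 0, 0, 0, 0]

```text
clock: 19.6
position: [0.6205, -0.1306, 0.2149]
tool_rot: [[-0.961, -0.275, 0.0], [-0.275, 0.961, 0.0], [-0.0, 0.0, -1.0]]
ft_force: [-0.6, -0.1, 0.0]
opening: -0.0002
grip_force: 0.0
```

```bash
python3 - <<'E'
from goto import *
from fit import proj
where()
a=arm.read_camera('top');p=arm.read_camera('side');out=[]
for q,(x0,y0) in((a,(215,150)),(p,(250,165))):
    c=cv2.resize(q['pixels'][y0:y0+100,x0:x0+133,::-1],None,fx=3,fy=3,interpolation=cv2.INTER_CUBIC)
    u=proj(q,B2W((.053,-.011,.063)));cv2.circle(c,(int((u[0]-x0+.5)*3),int((u[1]-y0+.5)*3)),9,(0,0,255),1);out.append(c)
cv2.imwrite('pics/fin.png',np.hstack(out))
E
```

```text
t 19.7 bank [ -27.6586 -248.1618  214.761 ] F [-0.2991  0.4896 -0.4494] q [-0.2048  0.4419  0.1833  1.3123  0.0002 -0.4863] open -0.00010533229826572984
```

View pics/fin.png

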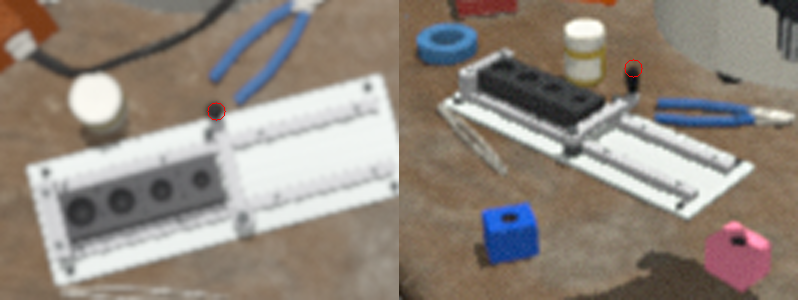

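The knob sits in the predicted shut circle in both views: (215,110) in the top view and (632,68) in the side view. The bar lies straight across behind mould_4, the row is at the stop, and the bystanders have not moved. I hand the job in.

```bash
python3 -c "
from bench import arm
print(arm.sign_off())"
```

```text
the job is handed in; nothing more can be done
None
```

The four moulds are fully home against the end stop and the keeper is shut behind them; the job was handed in at about 20 s with nothing else on the bench disturbed.

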